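# Pack out a vial rack on a bench mixer with the spacer that fits

### The job

The rack on the bench mixer must not rattle: find by trial which of the three spacer blocks packs the gap between the rack and the sprung clamp plate snugly (one that goes in with play is too thin), and leave it released in the middle of the plate, upright, fully down on the platform, against the rack and pressing the clamp plate back. Never force a block that refuses, for the rack holds fragile glass: lift it out and try another. Leave the two unused blocks standing in slots of their stand, the rack where it is, and do not knock the timer, beaker or brown bottle about.

Things in the scene. Friction and masses are not known exactly. Their poses are not given: they have to be found in the camera images.
- mixer: Low white bench mixer, fixed, with an aluminium platform 246 x 226 mm whose flat top is 62 mm above the origin. Origin at the centre of its underside, x away from its control front, y towards the clamp side, z up. A fence at the platform's -y side backs the rack; the sprung clamp stands at its +y side.
- gap_foot (a point): Point on the platform top midway along the gap, at the foot of the rack's face; axes as the mixer's, so the gap runs along x and opens towards +y. The clamp bracket is screwed down in slots at a setting that is not reported: with the clamp plate at rest the gap between rack and plate is anywhere from 6.6 to 15.6 mm. Plate and bracket are centred on this point along x.
- rack: Red cryo-vial rack, a block with a ridged top, 130 (its x) x 220 (its y) mm, solid flat sides 50 mm high (55 with the rim on top), about 0.7 kg, loose, standing on the platform against the fence. Origin at the centre of its underside. Its +x points along the mixer's +y, towards the clamp; the gap is beside its 220 mm long face there, 65 mm from its origin.
- clamp_plate (a joint): Travel in m of the upright steel clamp plate: 0 at rest on its stop nearest the rack, growing as it is pressed away from the rack, hard stop at 0.0040. Spring 2.5 N at rest, 7.3 N at the hard stop. Plate 76 mm long, 3 to 37 mm above the platform; above it a lip flares 5 mm away from the rack up to 50 mm. The bracket behind is 44 mm high.
- spacer_thin: White plastic spacer block, 10 mm thick, one mark drilled in the top edge of its tab. Lower plate 10 thick (its y) x 60 wide (its x) x 52 high, foot edges bevelled 2 mm over 7 mm; above it a finger tab of the same thickness, 34 wide, from 52 to 95 mm high. Origin at the centre of the foot, z up. Starts upright in one of the stand's slots.
- spacer_mid: White plastic spacer block, 13 mm thick, two marks drilled in the top edge of its tab. Lower plate 13 thick (its y) x 60 wide (its x) x 52 high, foot edges bevelled 2 mm over 7 mm; above it a finger tab of the same thickness, 34 wide, from 52 to 95 mm high. Origin at the centre of the foot, z up. Starts upright in one of the stand's slots.
- spacer_thick: White plastic spacer block, 16 mm thick, three marks drilled in the top edge of its tab. Lower plate 16 thick (its y) x 60 wide (its x) x 52 high, foot edges bevelled 2 mm over 7 mm; above it a finger tab of the same thickness, 34 wide, from 52 to 95 mm high. Origin at the centre of the foot, z up. Starts upright in one of the stand's slots.
- stand: Grey plastic stand, 82 (x) x 158 (y) x 44 mm, fixed, with three equal upright slots 63 x 18.5 mm at y = -56, 0 and +56 mm; each slot floor is 10 mm above the stand's underside. Origin at the centre of the underside. Which spacer is in which slot changes; any slot takes any spacer.
- timer: Small white bench timer, 34 x 68 x 62 mm, bystander; origin at the centre of its underside.
- beaker: Clear 100 ml beaker, 57 mm across, 67 mm high, bystander; origin at the centre of its underside.
- brown_bottle: Small brown reagent bottle with a black cap, 30 mm across, 63 mm high, bystander; origin at the centre of its underside.
Not all that is in view belongs to the job. Leave any red look-alike of the spacer_thick alone. Leave any turquoise look-alike of the spacer_mid alone.

How it is judged:
By the outcome, as a careful person would: the job done as asked, in the order asked, and still so for the second after the job is handed in, with the robot touching nothing.
It also fails if it takes over 70 s, if anything falls off the work surface, if the arm or the gripper's body presses on something with over 40 N, if the wrist force passes 120 N, or if a joint passes its speed limit or range.

### The arm

A 6-joint arm with a two-finger parallel gripper is mounted at the origin on a cart in front of the work surface, level with it; the furniture and walls round the work are solid. World frame = base frame: x ahead of the robot, y to its left, z up, the work surface at z = 0. Lengths are in mm, angles in degrees, forces in N, time in s.
With the tool pointing down it reaches from about 350 to 850 mm from the base axis. Payload 8.1 kg.
Tool frame: the origin (TCP) lies at the very end of the fingers, on their centre line; the grasp point (between the pads) lies 19 mm behind it; z points along the fingers, y is the direction in which the jaws open and shut (so a half turn about z gives the same grasp; the last joint's range is limited). The gripper opens to 85 mm and grips with 20 to 120 N. Pads are 22 mm wide; open, the fingers measure 114 mm over their backs; the gripper's body (76 mm by 85 mm) begins 54 mm behind the grasp point. The pads swing forward as they close: fully open they stand 13 mm farther back than shut.
Start: joints at [63.174, 7.471, 85.268, -0, 87.261, -4.893], TCP at [224.091, 556.586, 208.592] pointing down, gripper open.
Joint ranges: [-169.43, 169.43], [-51.17, 129.36], [1.28, 143.12], [-76.62, 256.62], [0, 156.53], [-152.29, 152.29]. Speed limits (degrees/s): [136.94, 136.94, 159.86, 180, 180, 180].

### API

Orientations are given as [roll, pitch, yaw] about the fixed x, y, z axes, in that order (R = Rz(yaw) Ry(pitch) Rx(roll)).
In Python, from bench import r gives the robot as it stands.
- The arm moves only by the shell command python3 -m crank 'ROWS' [OPENING] [FORCE]. ROWS is JSON, a list that holds one entry, the list of rows, each a list of 6 numbers: the shift along the tool's x, y, z in m, then the turn, a rotation vector about the tool's x, y, z in rad. A call has 1 to 10 rows; each row is the pose to reach, as a shift and turn from the pose measured when the call began, along the tool's axes at that moment; what a row does not reach only later rows make up. A row lasts 1/8 s, in which the tool goes at most 62.5 mm and 10.7 degrees, less where a joint would pass 70% of its speed; a pose out of reach is approached as far as the arm can. A call with a gripper value outside its range is refused whole. OPENING is the closure, from 0 (fully open) to 1 (shut), set as the call begins (- or left out, the last holds). The fingers move at their own pace and stop on an object; FORCE is the grip in N (left out, the last holds). Time passes only in rows, so rows that repeat a pose let the fingers close. It gives the time, the measured TCP pose, the force and the opening at its end, in the units of the state.
- r.sense(): the state, without advancing time (a new reading comes with each control period).
- r.snapshot(name): name is "side" or "top" or "wrist"; returns (picture, depth): 400x640x3 uint8, blue, green, red; 400x640 float32, mm along the optical axis (not along the pixel's ray), 0 where there is no reading.
- r.get_calibration(name): a dict with "mtx" (3x3 intrinsics, pixels), "cam_to_world" (4x4, takes a point from camera to world coordinates). Camera axes: x right, y down, z forward; pixel columns grow to the right and rows downward; lengths in mm; the calibration is good to about 2 mm. A picture is of the moment at which its call begins: read the wrist's pose just before it. get_calibration takes no time and is no camera call; for the wrist camera it gives the pose at the moment of the call.
- r.hand_in(): hands the job in, once; it reports no verdict.
Trained networks look in the newest picture that a camera, given by its name, has taken for a name from the list of things; names that differ only in an ending like _2 or _b are one class to them, and where a whole thing is asked for, a point or a joint stands for the part that bears it (a point fixed in the world has none). Each returns a list of dicts, best first, with "conf" (0 to 1); they miss things now and then, are a little off and sometimes report something else, mostly with a low value. They report only what shows in the picture. A call takes as long as a camera call. They do not tell look-alikes from the thing itself.
- r.look_for(thing, camera): "extent" ([left, top, right, bottom] in pixels, round what is visible of it).
- r.landmark_of(thing, camera): "pixel" ([column, row] in pixels: a listed point, or the origin of a listed thing).
The state is a dict: "time": time; "joint_pos": joint angles; "qd": joint speeds; "joint_efforts": joint torques, N m; "tool_pos": TCP position; "tcp_rot": TCP orientation; "ft_force": force on the tool from outside, world axes, zero at the start; "wrist_torque": the same for the moment, N m; "finger_gap": finger opening in mm.
Only numpy, scipy, OpenCV 4.12 (cv2) and the standard library are available. Lean on these libraries where they do the work, as an engineer would, in place of code of your own. Each camera call takes 0.05 s, during which the arm holds its last target.

## Working session

There is one attempt and no reset: what is moved stays moved. The work goes in short steps, Python scripts to look and compute and a shell command to move; the robot and the scene stay as the last step left them, time stands still between calls to the robot, and variables do not carry over. Pictures are saved under pics/ and viewed, and the job is handed in when it is done.

```bash
ls; mkdir -p pics
python3 - <<'E'
from bench import r
import cv2
s=r.sense();print(s)
for n in ("side","top","wrist"):
    c=r.get_calibration(n);p,d=r.snapshot(n);cv2.imwrite(f"pics/{n}0.png",p);print(n,c["mtx"].tolist(),c["cam_to_world"].round(3).tolist())
    import numpy as np;np.save(f"d_{n}0.npy",d)
E
```

```text
pics
{'time': 0.0, 'joint_pos': array([ 6.31738293e+01,  7.51691153e+00,  8.53294288e+01,  2.55518347e-03,
        8.72608012e+01, -4.89243187e+00]), 'qd': array([ 0.05297689, -0.02159068,  0.09084449, -0.01367122, -0.02133519,
        0.0256689 ]), 'joint_efforts': array([-1.82166226e-03, -5.69415450e+01, -5.00544298e+01, -4.16120429e-04,
        1.52724527e-02,  2.69598637e-07]), 'tool_pos': array([223.81083464, 556.0597328 , 207.52423202]), 'tcp_rot': array([-1.79893467e+02, -1.16803228e-02,  1.58066126e+02]), 'ft_force': array([ 0.28320787,  0.16741859, -0.21518795]), 'wrist_torque': array([0.00465849, 0.05324031, 0.03629458]), 'finger_gap': 85.3003062440586}
side [[410.2094011387667, 0.0, 319.7636543225846], [0.0, 410.2094011387667, 200.75048111479487], [0.0, 0.0, 1.0]] [[0.985, -0.091, 0.147, 467.096], [-0.173, -0.527, 0.832, -837.181], [0.002, -0.845, -0.535, 523.171], [0.0, 0.0, 0.0, 1.0]]
top [[481.54556093375186, 0.0, 317.45808772911204], [0.0, 481.54556093375186, 207.73645020253008], [0.0, 0.0, 1.0]] [[-0.002, -0.999, 0.055, 534.667], [-1.0, 0.003, 0.019, -127.417], [-0.019, -0.055, -0.998, 1160.153], [0.0, 0.0, 0.0, 1.0]]
wrist [[325.38913245957167, 0.0, 319.458201978464], [0.0, 325.38913245957167, 200.3876533804123], [0.0, 0.0, 1.0]] [[0.373, 0.886, 0.274, 154.672], [0.928, -0.356, -0.112, 585.912], [-0.002, 0.296, -0.955, 373.472], [0.0, 0.0, 0.0, 1.0]]
```

View pics/top0.png

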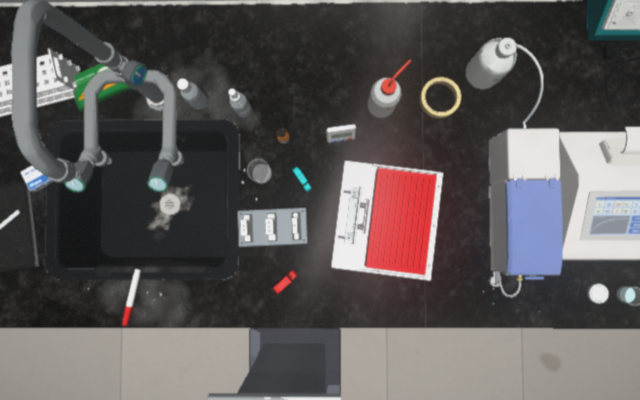

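View pics/side0.png

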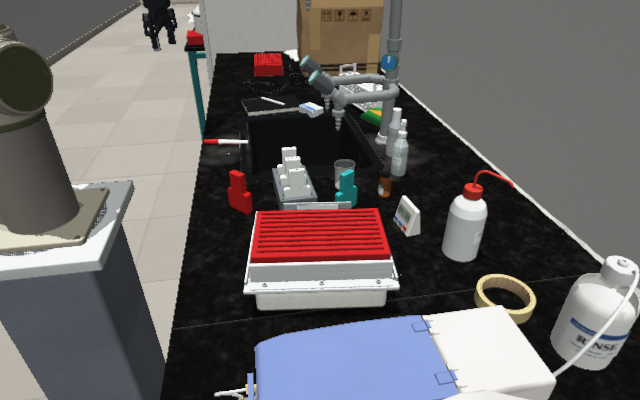

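View pics/wrist0.png

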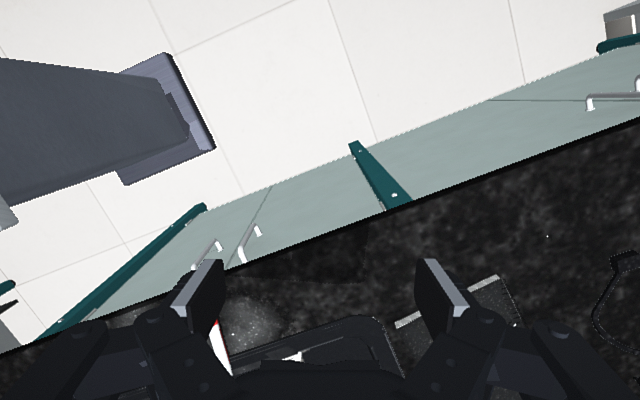

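```bash
cat > h.py <<'E'
from bench import r
import numpy as np, cv2
from scipy.spatial.transform import Rotation as R
def pt(cal,px,z=None,depth=None):
    K=cal["mtx"];T=cal["cam_to_world"]
    d=np.linalg.inv(K)@np.array([px[0],px[1],1.]);dw=T[:3,:3]@d;o=T[:3,3]
    if depth is not None:return o+dw*depth
    return o+dw*(z-o[2])/dw[2]
def proj(cal,p):
    T=cal["cam_to_world"];q=T[:3,:3].T@(np.asarray(p,float)-T[:3,3]);q=cal["mtx"]@q;return q[:2]/q[2]
E
python3 - <<'E'
from h import *
p=cv2.imread("pics/top0.png")
cv2.imwrite("pics/top0c.png",cv2.resize(p[120:300,220:450],None,fx=3.4,fy=3.3,interpolation=cv2.INTER_CUBIC))
p=cv2.imread("pics/side0.png")
cv2.imwrite("pics/side0c.png",cv2.resize(p[130:310,210:430],None,fx=3.6,fy=3.3,interpolation=cv2.INTER_CUBIC))
ct=r.get_calibration("top")
for t,z in (("stand",0),("mixer",0),("gap_foot",62),("rack",62),("spacer_thin",10),("spacer_mid",10),("spacer_thick",10),("timer",0),("beaker",0),("brown_bottle",0)):
    for e in r.landmark_of(t,"top")[:4]: print(t,np.round(e["pixel"],1),round(e["conf"],2),pt(ct,e["pixel"],z).round(1))
E
```

```text
stand [273.7 229.4] 0.82 [ 5.461e+02 -2.000e-01  0.000e+00]
gap_foot [364.6 215.7] 0.64 [ 576.2 -214.4   62. ]
rack [398.  221.5] 0.66 [ 562.8 -290.1   62. ]
spacer_thin [298.4 229.6] 0.61 [545.4 -60.4  10. ]
spacer_mid [249.8 230.6] 0.57 [543.3  56.   10. ]
spacer_mid [301.7 179.2] 0.51 [666.3 -68.3  10. ]
spacer_thick [270.8 224.8] 0.76 [557.    5.7  10. ]
spacer_thick [284.6 279.5] 0.66 [427.  -27.6  10. ]
spacer_thick [264.4 176.3] 0.38 [673.7  21.5  10. ]
timer [341.9 132.9] 0.74 [ 780.2 -165.7    0. ]
beaker [262.8 174.3] 0.75 [679.8  26.7   0. ]
brown_bottle [282.9 135. ] 0.71 [775.8 -22.    0. ]
brown_bottle [272.1 224.8] 0.31 [557.2   3.7   0. ]
```

View pics/top0c.png

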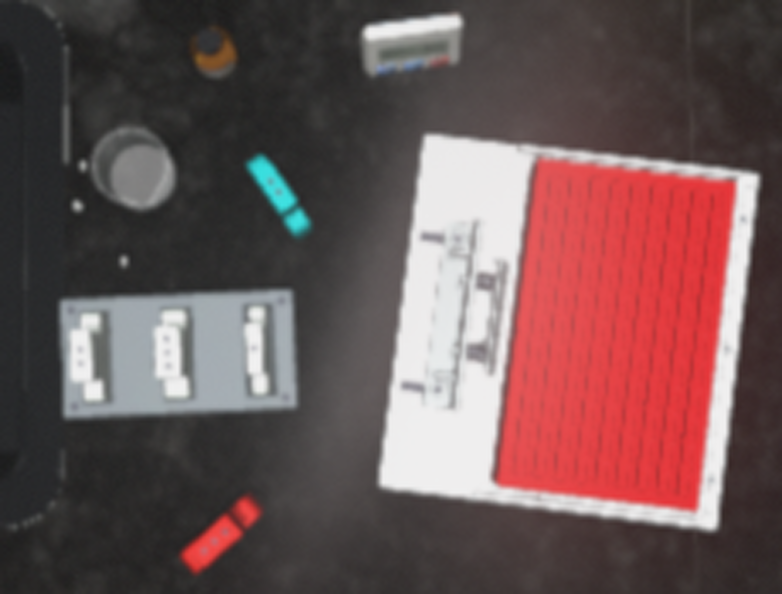

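View pics/side0c.png

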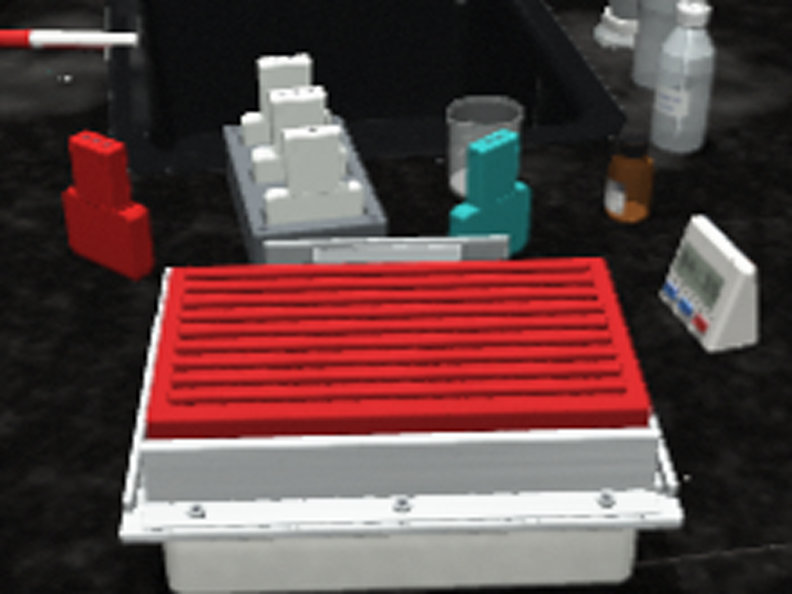

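```bash
cat >> h.py <<'E'
def go(x,y,z,yaw,show=True):
    """shift/turn in tool axes from the measured pose to a tool-down pose"""
    s=r.sense();R0=R.from_euler('xyz',s["tcp_rot"],degrees=True);R1=R.from_euler('xyz',[180,0,yaw],degrees=True)
    d=R0.inv().apply(np.array([x,y,z])-s["tool_pos"])/1000;w=(R0.inv()*R1).as_rotvec()
    n=max(np.linalg.norm(d)/.0625,np.degrees(np.linalg.norm(w))/10.7)
    print("t",round(s["time"],2),"at",s["tool_pos"].round(1),s["tcp_rot"].round(2),"f",s["ft_force"].round(1),"gap",round(s["finger_gap"],1),"-> row",[round(float(v),4) for v in [*d,*w]],"rows>=",round(n,1))
E
python3 -c "
from h import *
go(540,-20,250,180)"
```

```text
t 0.65 at [224.1 556.6 208.6] [180.    -0.   158.07] f [0.  0.2 0.4] gap 85.3 -> row [-0.5084, -0.4169, -0.0414, 0.0, -0.0, -0.3828] rows>= 10.5
```

```bash
python3 -m crank '[[[-0.2,-0.17,-0.041,0,0,-0.19],[-0.3,-0.25,-0.041,0,0,-0.3],[-0.508,-0.417,-0.041,0,0,-0.383],[-0.508,-0.417,-0.041,0,0,-0.383],[-0.508,-0.417,-0.041,0,0,-0.383],[-0.508,-0.417,-0.041,0,0,-0.383],[-0.508,-0.417,-0.041,0,0,-0.383],[-0.508,-0.417,-0.041,0,0,-0.383],[-0.508,-0.417,-0.041,0,0,-0.383],[-0.508,-0.417,-0.041,0,0,-0.383]]]'; python3 -c "
from h import *
go(540,-20,250,180)"
```

```text
time: 1.9
tool_pos: [523.8, 8.1, 248.4]
tcp_rot: [180.0, 0.1, -180.0]
ft_force: [1.3, 1.7, 0.1]
finger_gap: 85.4
t 1.9 at [523.8   8.1 248.4] [ 1.7999e+02  6.0000e-02 -1.8000e+02] f [1.3 1.7 0.1] gap 85.4 -> row [-0.0162, -0.0281, -0.0015, 0.0001, 0.001, 0.0001] rows>= 0.5
```

```bash
python3 -m crank '[[[-0.016,-0.028,-0.0015,0,0,0],[-0.016,-0.028,-0.0015,0,0,0],[-0.016,-0.028,-0.0015,0,0,0]]]'
cat > snap.py <<'E'
from h import *
import sys,pickle
n=sys.argv[1]
c=r.get_calibration("wrist");p,d=r.snapshot("wrist")
cv2.imwrite(f"pics/{n}.png",p);pickle.dump((c,p,d),open(n+".pkl","wb"))
print(r.sense()["tool_pos"].round(1),c["cam_to_world"].round(3).tolist())
for t,z in (("stand",0),("gap_foot",62),("spacer_thin",10),("spacer_mid",10),("spacer_thick",10)):
    for e in r.landmark_of(t,"wrist")[:3]: print(t,np.round(e["pixel"],1),round(e["conf"],2),pt(c,e["pixel"],z).round(1))
E
python3 snap.py w1
```

```text
time: 2.28
tool_pos: [539.5, -19.4, 249.8]
tcp_rot: [180.0, 0.0, 180.0]
ft_force: [0.2, 0.0, 0.6]
finger_gap: 85.4
[539.5 -19.  249.9] [[-0.0, 0.955, 0.297, 464.648], [1.0, -0.0, 0.001, -18.314], [0.001, 0.297, -0.955, 415.6], [0.0, 0.0, 0.0, 1.0]]
spacer_thin [289.5 173.5] 0.88 [554.8 -56.2  10. ]
spacer_mid [375.8 166.6] 0.89 [545.9  53.2  10. ]
spacer_mid [285.7 250.2] 0.55 [662.2 -64.3  10. ]
spacer_mid [ 81.4 190.9] 0.38 [ 577.8 -325.8   10. ]
spacer_thick [334.1 172.1] 0.82 [553.    0.6  10. ]
spacer_thick [309.4  64. ] 0.68 [425.7 -29.7  10. ]
```

View pics/w1.png

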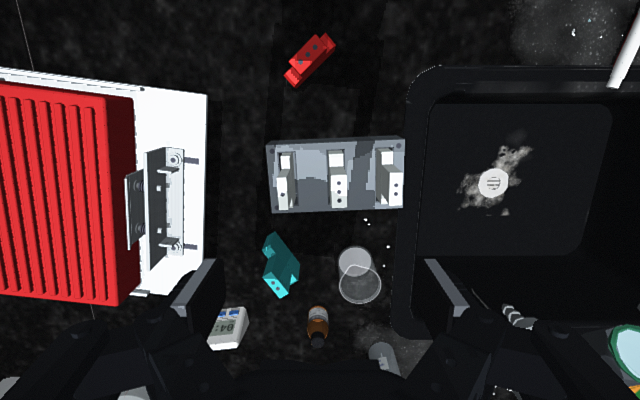

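```bash
python3 -c "
from h import *
go(577,-212,190,173)"
```

```text
t 2.58 at [539.7 -19.  250.1] [ 1.7999e+02  8.0000e-02 -1.7992e+02] f [ 0.1 -0.  -0.3] gap 85.6 -> row [-0.037, -0.193, 0.0602, 0.0003, 0.0014, 0.1236] rows>= 3.3
```

```bash
python3 -m crank '[[[-0.037,-0.193,0.06,0,0,0.124],[-0.037,-0.193,0.06,0,0,0.124],[-0.037,-0.193,0.06,0,0,0.124],[-0.037,-0.193,0.06,0,0,0.124],[-0.037,-0.193,0.06,0,0,0.124],[-0.037,-0.193,0.06,0,0,0.124],[-0.037,-0.193,0.06,0,0,0.124]]]'; python3 snap.py w2; python3 -c "
import cv2
p=cv2.imread('pics/w2.png');cv2.imwrite('pics/w2c.png',cv2.resize(p[80:280,230:430],None,fx=3,fy=3,interpolation=cv2.INTER_CUBIC))"
```

```text
time: 3.45
tool_pos: [577.5, -210.5, 191.2]
tcp_rot: [180.0, 0.2, 173.1]
ft_force: [-0.0, 0.5, 0.2]
finger_gap: 85.5
[ 577.5 -210.7  191.1] [[0.12, 0.947, 0.297, 502.861], [0.993, -0.115, -0.036, -200.127], [0.0, 0.299, -0.954, 356.822], [0.0, 0.0, 0.0, 1.0]]
stand [513.3 122.3] 0.96 [551.8   2.6   0. ]
gap_foot [302.5 180.2] 0.69 [ 573.  -224.5   62. ]
gap_foot [487.3 302.9] 0.18 [728.1 -49.3  62. ]
spacer_thin [518.8 119.3] 0.66 [548.1   2.5  10. ]
spacer_mid [452.5 227. ] 0.72 [660.7 -65.6  10. ]
spacer_thick [513.8 119.1] 0.91 [547.2  -2.7  10. ]
```

View pics/w2.png

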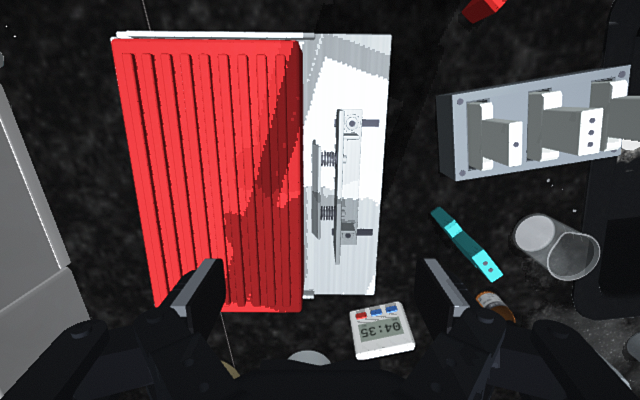

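View pics/w2c.png

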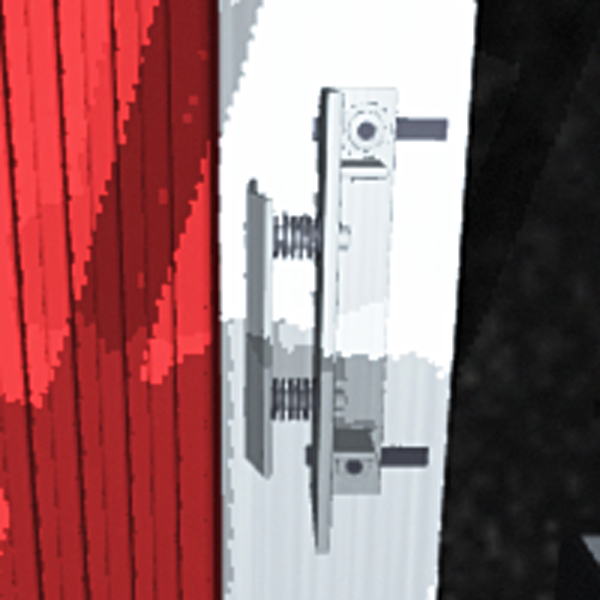

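Run:
```python
from h import *
import pickle
c,p,d=pickle.load(open("w2.pkl","rb"))
for row in range(144,236,8):
    print(row,[tuple(int(v) for v in p[row,k]) for k in range(298,324)] if row in(152,200) else '', d[row,296:326].round(0).astype(int).tolist())
```

```text
144  [243, 242, 244, 243, 246, 257, 271, 293, 292, 292, 290, 292, 293, 293, 293, 293, 256, 256, 255, 259, 293, 293, 292, 292, 292, 293, 292, 293, 293, 292]
152 [(53, 48, 212), (45, 43, 184), (20, 18, 86), (8, 7, 59), (50, 46, 81), (221, 213, 222), (255, 255, 255), (255, 255, 255), (255, 255, 254), (255, 254, 254), (254, 254, 253), (255, 255, 254), (255, 255, 255), (255, 252, 247), (168, 161, 152), (133, 128, 120), (137, 131, 125), (135, 130, 122), (134, 129, 123), (137, 131, 124), (185, 180, 170), (239, 235, 224), (230, 224, 213), (170, 161, 153), (154, 146, 137), (255, 255, 255)] [245, 244, 245, 246, 248, 259, 273, 291, 294, 295, 294, 295, 295, 295, 294, 295, 257, 256, 253, 250, 248, 247, 245, 245, 245, 274, 269, 295, 268, 269]
160  [248, 245, 248, 248, 249, 259, 276, 291, 297, 295, 297, 298, 0, 298, 297, 295, 260, 256, 254, 252, 251, 248, 247, 247, 247, 265, 266, 269, 266, 268]
168  [249, 248, 248, 250, 251, 260, 276, 293, 299, 299, 299, 300, 299, 299, 299, 298, 259, 258, 257, 255, 252, 251, 250, 248, 250, 300, 298, 299, 299, 300]
176  [250, 251, 248, 251, 252, 262, 275, 295, 301, 
[... 914 characters left out ...]
, 309, 270, 267, 264, 263, 260, 258, 256, 256, 257, 308, 307, 309, 308, 309]
208  [258, 257, 259, 259, 259, 266, 281, 300, 311, 311, 311, 311, 311, 311, 310, 311, 271, 269, 267, 264, 261, 260, 259, 259, 259, 281, 310, 290, 282, 310]
216  [260, 260, 260, 261, 262, 268, 283, 303, 312, 314, 311, 313, 314, 313, 312, 312, 274, 272, 268, 266, 265, 261, 260, 261, 260, 280, 286, 284, 282, 285]
224  [262, 262, 262, 264, 264, 268, 285, 305, 316, 316, 316, 315, 314, 316, 315, 315, 276, 272, 270, 268, 266, 264, 262, 262, 263, 315, 316, 315, 315, 316]
232  [264, 264, 265, 265, 265, 269, 284, 305, 318, 318, 316, 318, 317, 318, 319, 318, 278, 276, 272, 270, 266, 265, 264, 264, 317, 319, 319, 318, 319, 319]
```

```bash
cat > gap.py <<'E'
from h import *
import pickle,sys
c,p,d=pickle.load(open(sys.argv[1],"rb"));g=p.astype(float)
A=[];B=[];C=[]
for row in range(146,234,2):
    # rack foot: blue-channel 50% between dark and bright
    b=g[row,:,0]
    k=300
    while b[k]<100: k+=1
    f=(100-b[k-1])/(b[k]-b[k-1]); e1=k-1+f
    bg=b[308:311].mean()
    k=309
    while b[k]>0.5*(bg+b[313]): k+=1
    f=(b[k-1]-.5*(bg+b[313]))/(b[k-1]-b[k]); e2=k-1+f
    A.append(pt(c,(e1,row),62));B.append(pt(c,(e2,row),99))
A=np.array(A);B=np.array(B)
def fit(P):
    m=np.median(P,axis=0);k=np.polyfit(P[:,0],P[:,1],1);return k,np.std(P[:,1]-np.polyval(k,P[:,0]))
ka,sa=fit(A);kb,sb=fit(B)
print("face slope deg",np.degrees(np.arctan(ka[0])),sa,"plate",np.degrees(np.arctan(kb[0])),sb)
for x in (550,575,600): print(x,"face y",np.polyval(ka,x).round(2),"plate y",np.polyval(kb,x).round(2),"gap",((np.polyval(kb,x)-np.polyval(ka,x))*np.cos(np.arctan(ka[0]))).round(2))
E
python3 gap.py w2.pkl
python3 - <<'E'
from h import *
import pickle
c,p,d=pickle.load(open("w2.pkl","rb"))
# plate ends, bracket, red rack bounds
for px,z in (((316,142),112),((316,238),112),((341,110),106),((337,263),106),((320,142),112),((319,237),112)): print(px,pt(c,px,z).round(1), d[px[1],px[0]])
# world z of the things by depth
for px in ((290,180),(308,180),(319,190),(330,130),(512,140),(545,90)): print(px,pt(c,px,depth=d[px[1],px[0]]).round(1))
E
```

```text
face slope deg -6.964928289735877 0.14931189244696194 plate -7.6817903043984765 0.20617913024646145
550 face y -221.4 plate y -212.23 gap 9.11
575 face y -224.46 plate y -215.6 gap 8.79
600 face y -227.51 plate y -218.97 gap 8.48
(316, 142) [ 533.3 -206.4  112. ] 291.535
(316, 238) [ 610.6 -216.   112. ] 319.68182
(341, 110) [ 512.9 -185.2  106. ] 241.73924
(337, 263) [ 638.6 -201.4  106. ] 280.12845
(320, 142) [ 533.7 -203.4  112. ] 291.54623
(319, 237) [ 610.  -213.5  112. ] 266.49597
(290, 180) [ 559.5 -229.8  113.3]
(308, 180) [ 573.5 -219.4   62. ]
(319, 190) [ 570.6 -208.7  111.7]
(330, 130) [ 530.4 -194.    62.8]
(512, 140) [550.3 -58.5 107.3]
(545, 90) [520.5   8.6  38. ]
```

```bash
cat > tabs.py <<'E'
from h import *
import pickle,sys
n=sys.argv[1];zlo=float(sys.argv[2]) if len(sys.argv)>2 else 99
c,p,d=pickle.load(open(n+".pkl","rb"))
K=c["mtx"];T=c["cam_to_world"]
v,u=np.mgrid[0:400,0:640];ray=np.stack([(u-K[0,2])/K[0,0],(v-K[1,2])/K[1,1],np.ones_like(u)],-1)
P=ray*d[...,None]@T[:3,:3].T+T[:3,3]
hsv=cv2.cvtColor(p,cv2.COLOR_BGR2HSV)
m=((P[...,2]>zlo)&(P[...,2]<zlo+12)&(hsv[...,1]<60)&(P[...,0]>480)&(P[...,0]<620)&(P[...,1]>-120)&(P[...,1]<110)&(d>0)).astype(np.uint8)
k,l,st,ce=cv2.connectedComponentsWithStats(m)
for i in range(1,k):
    if st[i,4]<60: continue
    q=P[l==i]
    # project by top-plane z
    zt=np.median(q[:,2]);uv=np.argwhere(l==i)[:,::-1]
    w=np.array([pt(c,x,zt)[:2] for x in uv]);rc=cv2.minAreaRect(w.astype(np.float32))
    print(n,st[i].tolist(),ce[i].round(1),"z med",zt.round(1),"rect",np.round(rc[0],1),np.round(rc[1],1),round(rc[2],1),"mean",w.mean(0).round(1))
b=((abs(P[...,2]-44)<5)&(P[...,0]>480)&(P[...,0]<620)&(P[...,1]>-120)&(P[...,1]<110)).astype(np.uint8)
b=cv2.morphologyEx(b,cv2.MORPH_OPEN,np.ones((3,3)))
uv=np.argwhere(b)[:,::-1];w=np.array([pt(c,x,44)[:2] for x in uv]);rc=cv2.minAreaRect(w.astype(np.float32));print("stand top",rc)
E
python3 tabs.py w1; python3 tabs.py w2
python3 - <<'E'
import cv2,numpy as np
a=cv2.imread("pics/w1.png")[130:220,255:415];b=cv2.imread("pics/w2.png")[60:190,430:640]
a=cv2.resize(a,(640,360),interpolation=cv2.INTER_CUBIC);cv2.imwrite("pics/w1t.png",a)
E
```

```text
w1 [387, 171, 16, 35, 494] [394.6 188. ] z med 106.3 rect [548.3  55.6] [34.9 14.6] 1.8 mean [548.   55.8]
w1 [330, 173, 17, 35, 549] [338.4 190.3] z med 106.4 rect [5.504e+02 2.000e-01] [34.8 15.6] 1.4 mean [5.504e+02 5.000e-01]
w1 [276, 176, 13, 34, 362] [282.4 192.3] z med 106.3 rect [552.9 -54.8] [34.2 10.7] 1.8 mean [552.5 -54.8]
stand top ((551.408447265625, 0.7864532470703125), (82.7503662109375, 158.16432189941406), 2.4385671615600586)
w2 [571, 108, 32, 48, 1260] [586.8 131.2] z med 106.2 rect [551.1  -2.6] [34.8 21.6] 2.0 mean [550.7  -2.1]
w2 [503, 121, 19, 46, 779] [512.6 143.3] z med 106.1 rect [553.4 -57.8] [35.1 13.7] 3.6 mean [553.2 -57.3]
stand top ((551.5704345703125, 0.02214813232421875), (82.42990112304688, 160.34381103515625), 2.4535470008850098)
```

View pics/w1t.png

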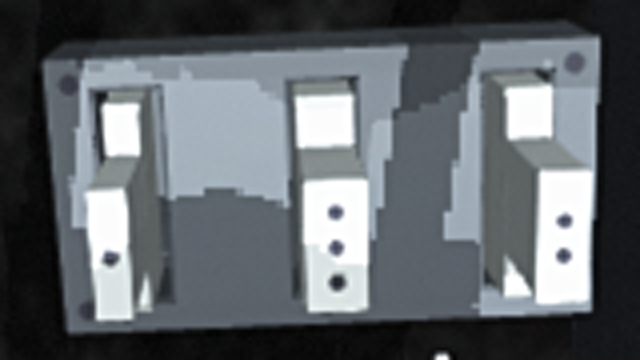

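```bash
python3 -c "
from h import *
go(553,-55.5,140,182)"
```

```text
t 3.75 at [ 577.1 -211.6  190.4] [1.7998e+02 9.0000e-02 1.7301e+02] f [0.1 0.4 0.8] gap 85.0 -> row [0.043, 0.152, 0.0503, 0.0002, 0.0016, -0.157] rows>= 2.7
```

```bash
python3 -m crank '[[[0.043,0.152,0.05,0,0.001,-0.157],[0.043,0.152,0.05,0,0.001,-0.157],[0.043,0.152,0.05,0,0.001,-0.157],[0.043,0.152,0.05,0,0.001,-0.157],[0.043,0.152,0.05,0,0.001,-0.157],[0.043,0.152,0.05,0,0.001,-0.157]]]' 0.6 40; python3 snap.py w3; python3 tabs.py w3;python3 -c "
from h import *
go(553,-55.5,72,182)"
```

```text
time: 4.5
tool_pos: [553.7, -56.7, 141.1]
tcp_rot: [-180.0, 0.1, -178.1]
ft_force: [-0.3, 0.2, -0.6]
finger_gap: 34.3
[553.6 -56.7 140.9] [[-0.034, 0.954, 0.298, 478.6], [0.999, 0.033, 0.01, -57.964], [-0.0, 0.298, -0.955, 306.752], [0.0, 0.0, 0.0, 1.0]]
stand [377.9 176.7] 0.76 [548.4   0.7   0. ]
spacer_thin [320.2 183.5] 0.77 [554.5 -54.8  10. ]
spacer_thin [342.6 361. ] 0.63 [760.2 -22.4  10. ]
spacer_mid [438.4 183.1] 0.93 [550.3  56.2  10. ]
spacer_mid [308.4 281.9] 0.85 [660.  -63.4  10. ]
spacer_thick [359.1  36.8] 0.79 [428.6 -27.   10. ]
spacer_thick [379.9 178.9] 0.58 [548.2   0.9  10. ]
w3 [312, 191, 16, 52, 757] [320.  216.9] z med 106.4 rect [552.6 -55.4] [35.6  9.6] 2.3 mean [552.6 -55.2]
w3 [390, 191, 29, 51, 1321] [403.9 215.8] z med 106.3 rect [ 5.504e+02 -3.000e-01] [35.  17.3] 2.6 mean [ 5.5e+02 -3.0e-01]
w3 [473, 190, 31, 52, 1228] [487.8 215.3] z med 106.1 rect [548.2  54.5] [35.6 16.5] 2.4 mean [547.8  54.6]
stand top ((551.4348754882812, 0.8725814819335938), (82.87488555908203, 158.2798309326172), 2.445241689682007)
t 4.8 at [553.2 -56.  140.5] [ 1.8000e+02  5.0000e-02 -1.7804e+02] f [-0.3  0.3  0.1] gap 34.2 -> row [0.0002, 0.0005, 0.0685, 0.0, 0.0009, -0.0007] rows>= 1.1
```

View pics/w3.png

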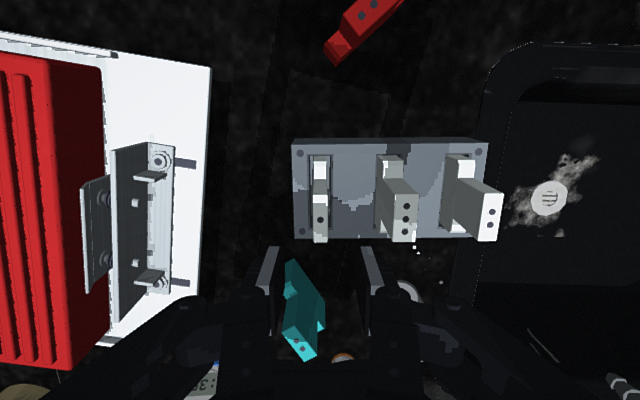

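```bash
python3 -m crank '[[[0,0.0007,0.04,0,0.0009,0],[0,0.0007,0.0685,0,0.0009,0],[0,0.0007,0.0685,0,0.0009,0],[0,0.0007,0.0685,0,0.0009,0]]]' ; python3 -m crank '[[[0,0,0,0,0,0],[0,0,0,0,0,0],[0,0,0,0,0,0],[0,0,0,0,0,0]]]' 1 40; python3 -c "
from h import *
go(553,-55.5,160,182)"
```

```text
time: 5.3
tool_pos: [553.9, -55.5, 73.2]
tcp_rot: [-180.0, 0.1, -178.0]
ft_force: [0.5, -0.7, -0.4]
finger_gap: 34.1
time: 5.8
tool_pos: [555.4, -55.9, 75.4]
tcp_rot: [-179.9, 0.3, -178.0]
ft_force: [-0.3, 0.6, 6.6]
finger_gap: 8.4
t 5.8 at [555.4 -55.9  75.4] [-179.94    0.26 -178.05] f [-0.3  0.6  6.6] gap 8.4 -> row [0.002, 0.0004, -0.0847, -0.0011, 0.0046, -0.0009] rows>= 1.4
```

```bash
python3 -m crank '[[[0.001,0,-0.03,0,0.003,0],[0.001,0,-0.08,0,0.004,0],[0.001,0,-0.135,0,0.004,0],[0.001,0,-0.135,0,0.004,0],[0.001,0,-0.135,0,0.004,0]]]'; python3 snap.py w4; python3 -c "
from h import *
s=r.sense();print(s['finger_gap'],s['ft_force'],s['wrist_torque'])
p=cv2.imread('pics/w4.png');cv2.imwrite('pics/w4c.png',cv2.resize(p[180:400,200:440],None,fx=2.6,fy=2.6,interpolation=cv2.INTER_CUBIC))
t,_=r.snapshot('side');cv2.imwrite('pics/s4.png',cv2.resize(t[60:260,180:400],None,fx=3,fy=3,interpolation=cv2.INTER_CUBIC))"
```

```text
time: 6.42
tool_pos: [553.9, -55.8, 210.5]
tcp_rot: [-179.9, 0.1, -178.0]
ft_force: [-1.0, 0.4, -1.3]
finger_gap: 8.3
[553.2 -55.7 209.3] [[-0.034, 0.954, 0.297, 478.909], [0.999, 0.033, 0.009, -56.919], [-0.001, 0.297, -0.955, 376.24], [0.0, 0.0, 0.0, 1.0]]
stand [369.3 165.1] 0.57 [550.7   3.5   0. ]
spacer_thin [323.2 199.2] 0.69 [591.3 -49.1  10. ]
spacer_mid [307.5 251.8] 0.82 [660.2 -66.   10. ]
spacer_mid [414.7 166.8] 0.7 [549.   53.8  10. ]
spacer_thick [347.6  44.5] 0.82 [424.5 -30.4  10. ]
spacer_thick [366.3 165.7] 0.59 [549.6  -1.5  10. ]
8.472295504008265 [ 0.29151986 -0.37744058 -0.75664767] [ 0.00573742 -0.001439   -0.00043983]
```

View pics/w4.png

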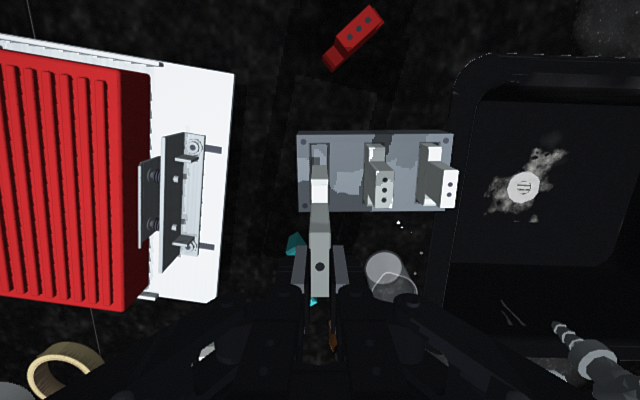

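View pics/s4.png

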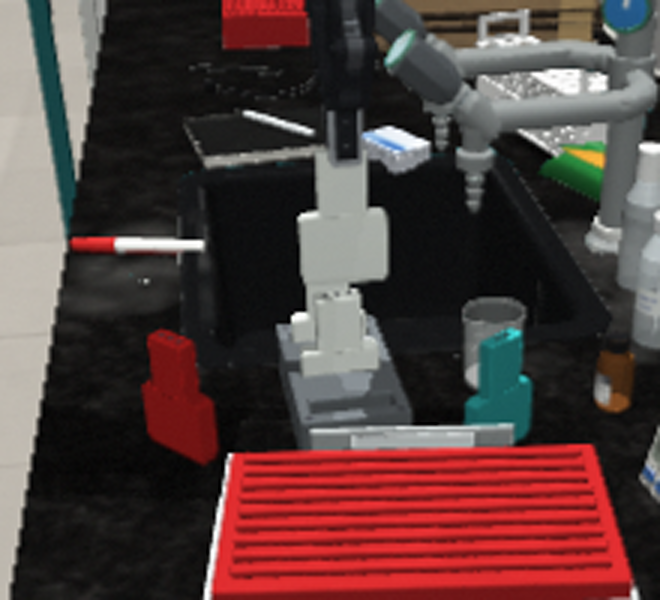

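```bash
cat > held.py <<'E'
from h import *
import pickle,sys
n=sys.argv[1]
c,p,d=pickle.load(open(n+".pkl","rb"))
for row in range(150,310,6):
    cols=[(k,pt(c,(k,row),depth=d[row,k])) for k in range(300,342) if d[row,k]>0 and p[row,k].min()>70 and p[row,k].ptp()<60] if hasattr(p[row,0],'ptp') else [(k,pt(c,(k,row),depth=d[row,k])) for k in range(300,342) if d[row,k]>0 and p[row,k].min()>70 and int(p[row,k].max())-int(p[row,k].min())<60]
    if cols:
        q=np.array([v for _,v in cols]);print(row,cols[0][0],cols[-1][0],"x %.1f y %.1f..%.1f z med %.1f"%(np.median(q[:,0]),q[:,1].min(),q[:,1].max(),np.median(q[:,2])))
E
python3 held.py w4; python3 gap.py w2.pkl | head -1; python3 -c "
from h import *
go(573,-219,260,173)"
```

```text
150 300 341 x 529.0 y -75.3..-33.6 z med 43.7
156 300 341 x 535.2 y -75.4..-33.3 z med 43.8
162 300 341 x 541.4 y -75.2..-33.0 z med 43.6
168 300 341 x 546.4 y -75.2..-32.6 z med 45.0
174 300 341 x 552.8 y -75.0..-32.4 z med 45.2
180 300 341 x 559.1 y -74.9..-32.0 z med 45.1
186 300 341 x 565.5 y -74.9..-31.7 z med 45.5
192 300 341 x 572.1 y -74.7..-31.3 z med 45.1
198 300 341 x 578.6 y -74.6..-31.0 z med 46.0
204 300 341 x 536.5 y -74.5..-30.6 z med 198.8
210 300 341 x 592.2 y -74.4..-30.2 z med 45.3
216 310 328 x 535.7 y -60.0..-50.8 z med 220.5
222 310 328 x 535.9 y -59.8..-50.9 z med 228.7
228 310 329 x 535.9 y -59.5..-50.7 z med 236.1
234 309 330 x 536.7 y -59.8..-50.4 z med 241.2
240 309 330 x 539.5 y -59.7..-50.2 z med 241.5
246 309 334 x 542.5 y -59.7..-48.1 z med 241.6
252 311 328 x 545.5 y -58.7..-50.9 z med 241.5
258 311 328 x 548.4 y -58.6..-50.8 z med 241.7
264 311 328 x 551.6 y -58.5..-50.7 z med 241.7
270 311 328 x 554.6 y -58.4..-50.5 z med 241.7
276 311 328 x 557.8 y -58.3..-50.4 z med 241.6
282 311 328 x 561.0 y -58.3..-50.2 z med 241.6
288 301 338 x 564.1 y -61.6..-48.0 z med 241.8
294 311 328 x 567.4 y -58.1..-49.9 z med 241.7
face slope deg -6.964928289735877 0.14931189244696194 plate -7.6817903043984765 0.20617913024646145
t 6.78 at [553.3 -55.7 209.3] [-1.7996e+02 -7.0000e-02 -1.7805e+02] f [ 0.5 -0.4 -1.3] gap 8.3 -> row [-0.0141, -0.164, -0.0506, -0.0008, -0.0011, 0.1562] rows>= 2.8
```

View pics/w4c.png

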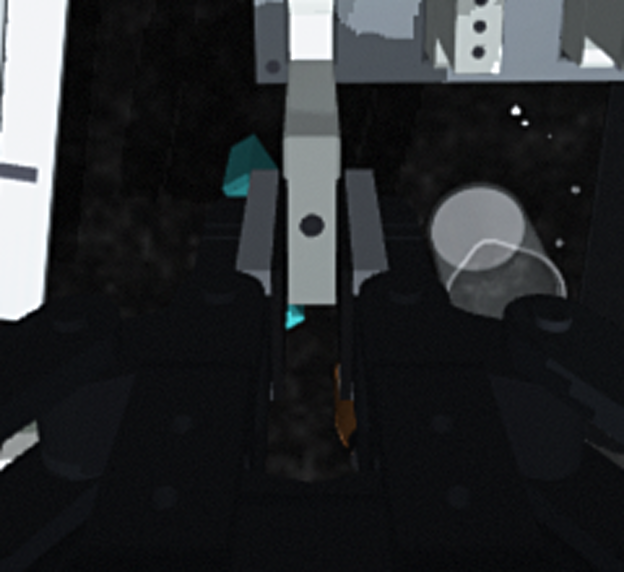

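```bash
python3 -c "
from h import *
go(573.5,-219.7,196,173.04)"
```

```text
t 6.78 at [553.3 -55.7 209.3] [-1.7996e+02 -7.0000e-02 -1.7805e+02] f [ 0.5 -0.4 -1.3] gap 8.3 -> row [-0.0146, -0.1646, 0.0134, -0.0008, -0.0011, 0.1555] rows>= 2.7
```

```bash
python3 -m crank '[[[-0.007,-0.05,-0.006,0,0,0.05],[-0.0146,-0.1,-0.006,0,0,0.1],[-0.0146,-0.14,0,0,0,0.1555],[-0.0146,-0.1646,0.0134,-0.0008,-0.001,0.1555],[-0.0146,-0.1646,0.0134,-0.0008,-0.001,0.1555],[-0.0146,-0.1646,0.0134,-0.0008,-0.001,0.1555],[-0.0146,-0.1646,0.0134,-0.0008,-0.001,0.1555],[-0.0146,-0.1646,0.0134,-0.0008,-0.001,0.1555]]]'; python3 snap.py w5; python3 -c "
from h import *
go(573.5,-219.7,196,173.04)
p=cv2.imread('pics/w5.png');cv2.imwrite('pics/w5c.png',cv2.resize(p[20:320,220:420],None,fx=2.7,fy=2,interpolation=cv2.INTER_CUBIC))"; python3 held.py w5 | grep -v "341 x"
```

```text
time: 7.78
tool_pos: [573.9, -218.8, 196.6]
tcp_rot: [-180.0, 0.0, 173.1]
ft_force: [-0.1, 0.8, -0.5]
finger_gap: 8.4
[ 573.8 -219.   196.5] [[0.119, 0.948, 0.295, 499.499], [0.993, -0.114, -0.036, -208.49], [-0.0, 0.297, -0.955, 362.31], [0.0, 0.0, 0.0, 1.0]]
stand [518.  123.5] 0.67 [550.2   2.5   0. ]
spacer_thin [319.9 201.2] 0.73 [ 609.2 -221.3   10. ]
spacer_thin [534.4 230.8] 0.64 [675.1  23.   10. ]
spacer_mid [453.7 229.4] 0.97 [662.1 -70.5  10. ]
spacer_thick [521.7 122.5] 0.95 [5.482e+02 5.000e-01 1.000e+01]
t 8.07 at [ 573.5 -219.6  196.1] [-180.      0.    173.05] f [-0.1 -0.6 -0.8] gap 8.2 -> row [0.0, -0.0001, 0.0001, -0.0001, 0.0, 0.0003] rows>= 0.0
210 310 340 x 556.3 y -226.5..-201.5 z med 196.6
216 310 340 x 556.1 y -220.2..-202.3 z med 206.0
234 309 340 x 557.0 y -220.1..-203.6 z med 227.2
288 300 339 x 583.8 y -223.6..-209.3 z med 227.9
294 310 328 x 587.5 y -223.1..-215.1 z med 227.4
```

View pics/w5c.png

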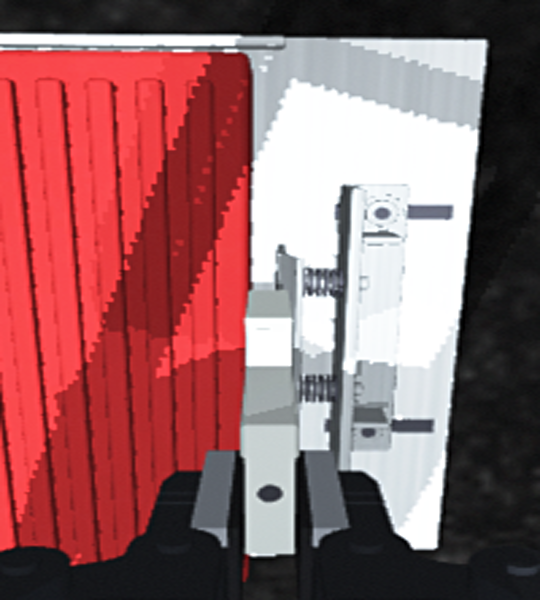

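Run:
```python
from h import *
import pickle
c,p,d=pickle.load(open("w5.pkl","rb"));g=p.astype(float)
s=r.sense();R0=R.from_euler('xyz',s["tcp_rot"],degrees=True)
tl=lambda q:R0.inv().apply(q-s["tool_pos"])
A=[]
for row in range(56,150,2):
    b=g[row,:,0];k=306
    while b[k]<100 and k<330:k+=1
    e=k-1+(100-b[k-1])/(b[k]-b[k-1]); A.append(tl(pt(c,(e,row),62)))
A=np.array(A);kk=np.polyfit(A[:,0],A[:,1],1);print("face tool-y at x=0,30:",np.polyval(kk,[0,30]).round(2),np.degrees(kk[0]).round(2),np.std(A[:,1]-np.polyval(kk,A[:,0])))
# block shoulder edges
for row in (170,174,178,182,186,190,194,198,204):
    b=g[row,:,0];print(row,b[306:314].astype(int),b[324:334].astype(int),d[row,319])
for row in range(146,164,3): print(row,g[row,318:334,0].astype(int),d[row,318:334].round().astype(int))
print(tl(pt(c,(310,184),184)),tl(pt(c,(328.5,184),184)),tl(pt(c,(310,175),184)))
```

```text
face tool-y at x=0,30: [-5.26 -4.71] 1.05 0.1635553886275457
170 [ 67  67  68  61  48  82 175 174] [168 170 170 148 140 167 244 240 254 255] 210.55585
174 [ 67  69  66  58  59 136 175 172] [169 169 169 159 145 193 243 236 252 255] 198.67088
178 [ 67  68  66  55  83 193 190 185] [185 184 187 184 151 198 240 239 255 255] 188.76807
182 [ 66  67  65  50 112 255 255 255] [254 254 255 255 163 200 240 240 255 255] 185.04836
186 [ 68  67  65  52  78 248 255 255] [255 255 255 253 152 222 238 235 255 255] 185.09956
190 [ 67  68  68  55  71 238 255 255] [255 255 255 253 154 234 238 216 232 240] 185.50842
194 [ 74  48  36  23  59 238 255 255] [255 255 255 255 118 139 152 208 233 236] 185.85251
198 [ 45  46  43  32  69 246 255 255] [255 255 255 255 120 135 137 138 188 190] 186.60527
204 [ 47  47  45  26  52 152 160 162] [164 164 165 156 100 139 136 152 191 193] 183.99767
146 [255 255 255 255 171 133 102 116 244 255 255 255 255 255 255 255] [298 298 298 298 294 265 264 265 299 298 298 299 299 298 298 299]
149 [255 255 255 255 167 159 145 145 144 138 132 148 209 241 244 255] [299 299 299 299 292 261 260 258 256 255 254 251 251 251 298 299]
152 [255 255 255 255 229 169 143 144 145 143 138 153 248 238 239 255] [299 300 300 300 287 262 261 259 257 256 253 250 250 248 251 300]
155 [255 255 255 255 171 163 146 146 145 142 133 126 253 242 160 218] [301 304 301 301 277 262 262 260 258 256 254 252 252 252 251 301]
158 [255 255 255 219 107 169 149 145 144 142 137 158 254 243 159 165] [302 302 302 303 274 264 261 260 258 257 254 253 251 252 252 271]
161 [211 214 219 198 100 136 144 147 146 143 138 154 247 245 165 150] [303 303 301 302 274 264 263 261 257 256 254 254 251 253 272 272]
[29.07717451 -3.2804449  12.08959656] [29.09411192  7.17223974 12.08877687] [34.27631236 -3.2435877  12.08936349]
```

Run:
```python
from h import *
import pickle
for n,rng,k0 in (("w2",range(60,285,4),296),("w5",range(50,158,3),304)):
    c,p,d=pickle.load(open(n+".pkl","rb"));g=p.astype(float)
    K=c["mtx"]
    for nm,z in (("foot",62),("redtop",117)):
        A=[];E=[]
        for row in rng:
            if nm=="foot":
                b=g[row,:,0]-0;k=k0
                while b[k]<100 and k<330:k+=1
                if k==k0 or k==330: continue
                e=k-1+(100-b[k-1])/(b[k]-b[k-1])
            else:
                # depth jump: last pixel within 4mm of rack top
                q=d[row,k0-6:330];ref=np.median(d[row,k0-8:k0-2]);k=np.argmax(q>ref+7)+k0-6;e=k-.5
            A.append(pt(c,(e,row),z));E.append(e)
        A=np.array(A);ok=np.ones(len(A),bool)
        for _ in range(3):
            kk=np.polyfit(A[ok,0],A[ok,1],1);res=A[:,1]-np.polyval(kk,A[:,0]);ok=abs(res)<max(.3,2*np.std(res[ok]))
        print(n,nm,ok.sum(),len(A),"deg",np.degrees(np.arctan(kk[0])).round(2),"y@573",np.polyval(kk,573).round(2),np.std(res[ok]).round(2),A[[0,-1],0].round(0))
    # platform right edge
    A=[]
    for row in range(45,285,4):
        h=g[row,360:420,0];ks=[k for k in range(3,57) if h[k-3:k].min()>120 and h[k+1]<90]
        if ks: A.append(pt(c,(360+ks[-1],row),62))
    A=np.array(A)
    if len(A)>5:
        ok=np.ones(len(A),bool)
        for _ in range(3):
            kk=np.polyfit(A[ok,0],A[ok,1],1);res=A[:,1]-np.polyval(kk,A[:,0]);ok=abs(res)<max(.5,2*np.std(res[ok]))
        print(n,"platform edge",ok.sum(),len(A),np.degrees(np.arctan(kk[0])).round(2),"y@573",np.polyval(kk,573).round(1))
```

```text
w2 foot 45 57 deg -7.4 y@573 -224.04 0.1 [471. 682.]
w2 redtop 57 57 deg -7.41 y@573 -223.01 0.23 [476. 649.]
w2 platform edge 60 60 -7.41 y@573 -149.8
w5 foot 34 36 deg -7.89 y@573 -224.68 0.18 [459. 548.]
w5 redtop 35 36 deg -7.87 y@573 -223.94 0.22 [467. 539.]
w5 platform edge 59 60 -7.35 y@573 -149.8
```

```bash
python3 -c "
from h import *
go(573.5,-219.9,176,172.6)"
```

```text
t 8.07 at [ 573.5 -219.6  196.1] [-180.      0.    173.05] f [-0.1 -0.6 -0.8] gap 8.2 -> row [-0.0, -0.0003, 0.0201, -0.0001, 0.0, 0.0079] rows>= 0.3
```

```bash
python3 -m crank '[[[0,-0.0003,0.01,0,0,0.008],[0,-0.0003,0.02,0,0,0.008],[0,-0.0003,0.02,0,0,0.008],[0,-0.0003,0.02,0,0,0.008],[0,-0.0003,0.02,0,0,0.008]]]'
python3 - <<'E'
from h import *
import pickle
c=r.get_calibration("wrist");p,d=r.snapshot("wrist");pickle.dump((c,p,d),open("w6.pkl","wb"))
print(r.sense()["tool_pos"],r.sense()["ft_force"],r.sense()["tcp_rot"])
cv2.imwrite('pics/w6c.png',cv2.resize(p[90:240,260:380],None,fx=4,fy=4,interpolation=cv2.INTER_CUBIC))
E
```

```text
time: 8.7
tool_pos: [573.8, -220.0, 176.6]
tcp_rot: [-180.0, 0.0, 172.6]
ft_force: [0.0, 0.8, -0.3]
finger_gap: 8.4
[ 573.73241256 -219.98498416  176.58501659] [-0.222123    0.73177998 -0.67217451] [-1.79982284e+02  4.41270270e-02  1.72596451e+02]
```

View pics/w6c.png

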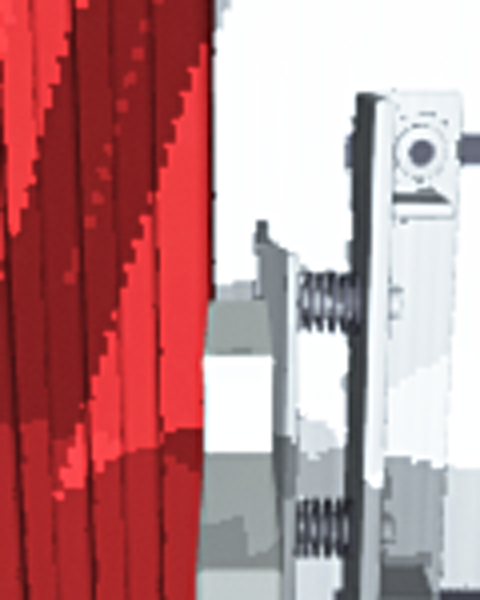

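Run:
```python
from h import *
import pickle
c,p,d=pickle.load(open("w6.pkl","rb"))
cv2.imwrite('pics/w6d.png',cv2.resize(p[150:190,300:345],None,fx=14,fy=14,interpolation=cv2.INTER_NEAREST))
for row in range(156,182,2): print(row,d[row,306:334].round().astype(int))
```

```text
156 [231 230 232   0 232 230 232 253 280 282 282 281 282 282 281 281 283 281
 243 241 240 239 237 236 234 231 232 231]
158 [230 231 231 231 232 232 234 254 281 281 282 281 282 282 282 281 282 281
 245 242 241 240 238 235 234 232 232 232]
160 [232 232 230 233 232 232 234 254 282 282 282 281 282 282 282 282 282 260
 245 243 241 239 238 237 234 232 233 232]
162 [231 233 231 233 234 232 235 254 283 284 282 283 283 282 284 284 283 260
 245 244 243 240 238 237 236 233 233 232]
164 [233 233 233 232 233 233 235 253 283 281 284 283 283 282 283 282   0 259
 246 243 243 240 238 238 236 233 233 233]
166 [232 233 234 236 235 235 222 223 221 222 222 221 223 222 222 221 221 222
 222 222 222 240 240 237 236 233 234 233]
168 [233 234 232 234 234 234 216 215 215 216 217 216 215 216 216 216 215 214
 216 216 215 242 239 238 236 235 235 234]
170 [234 235 236 234 234 235 211 210 210 209 208 209 209 208 210 209 211 210
 209 209 210 243 239 239 237 234 234 235]
172 [234 234 234 235 235 236 204 206 204 204 203 204 203 204 205 205 203 204
 203 204 205 242 240 239 237 235 235 236]
174 [236 235 235 236 235 198 198 198 199 198 198 199 198 198 198 200 199 198
 198 198 199 199 242 239 237 235 234 235]
176 [235 234 236 234 235 193 194 193 193 193 193 192 193 194 192 193 193 193
 193 193 193 193 241 239 236 235 235 235]
178 [235 236 237 236 237 188 189 190 189 189 189 189 189 189 189 189 189 189
 188 188 188 189 242 241 238 236 235 237]
180 [235 237 235 237 237 186 185 185 186 186 186 186 186 185 186 186 185 186
 187 186 186 186 243 241 239 238 236 238]
```

View pics/w6d.png

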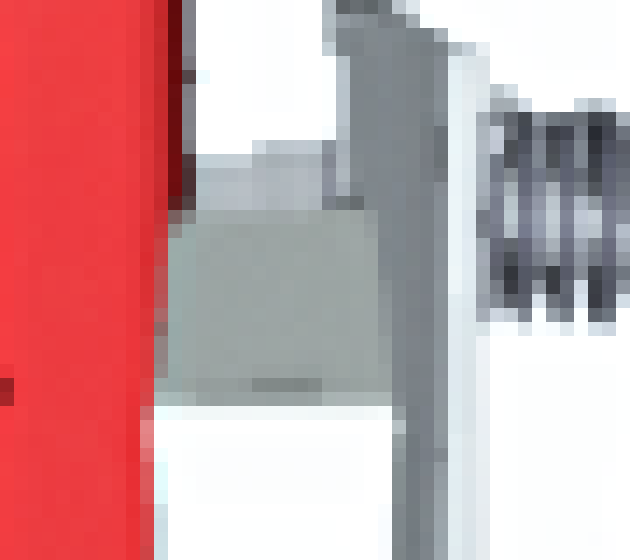

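Run:
```python
from h import *
import pickle
c,p,d=pickle.load(open("w6.pkl","rb"))
for u,v in ((319,165),(319,166),(319,168),(319,172),(319,178),(319,182),(308,166),(308,200),(316,160),(319,290)): print((u,v),d[v,u],pt(c,(u,v),depth=d[v,u]).round(1))
```

```text
(319, 165) 224.38013 [ 542.4 -214.9  120.8]
(319, 166) 221.78758 [ 542.5 -214.9  123.6]
(319, 168) 216.0959 [ 542.7 -214.9  129.6]
(319, 172) 203.63907 [ 542.5 -214.9  142.6]
(319, 178) 189.01851 [ 542.7 -214.9  158. ]
(319, 182) 185.08495 [ 544.  -215.   162.5]
(308, 166) 233.85509 [ 543.8 -223.1  111.7]
(308, 200) 240.8467 [ 569.  -226.6  112.2]
(316, 160) 281.79446 [ 548.9 -218.5   62.8]
(319, 290) 154.28593 [ 585.1 -220.3  207.6]
```

```bash
python3 -m crank '[[[0.001,0.0002,0.004,0,0,0],[0.001,0.0002,0.009,0,0,0],[0.001,0.0002,0.014,0,0,0],[0.001,0.0002,0.019,0,0,0],[0.001,0.0002,0.024,0,0,0],[0.001,0.0002,0.024,0,0,0]]]'; python3 -c "
from h import *
go(572.8,-219.6,126.5,172.6)"
```

```text
time: 9.5
tool_pos: [573.2, -219.8, 152.8]
tcp_rot: [-180.0, 0.1, 172.6]
ft_force: [1.9, -0.3, 2.1]
finger_gap: 8.8
t 9.5 at [ 573.2 -219.8  152.8] [-1.7997e+02  1.0000e-01  1.7259e+02] f [ 1.9 -0.3  2.1] gap 8.8 -> row [0.0004, 0.0002, 0.0263, -0.0005, 0.0017, -0.0001] rows>= 0.4
```

```bash
python3 -m crank '[[[0,0,0.004,0,0,0],[0,0,0.008,0,0,0],[0,0,0.012,0,0,0],[0,0,0.016,0,0,0],[0,0,0.016,0,0,0]]]'; python3 -c "
from h import *
go(572.8,-219.6,126.5,172.6)"
```

```text
time: 10.12
tool_pos: [573.4, -220.0, 136.8]
tcp_rot: [-180.0, 0.1, 172.6]
ft_force: [1.2, -1.4, 1.2]
finger_gap: 8.6
t 10.12 at [ 573.4 -220.   136.8] [-1.7995e+02  1.3000e-01  1.7259e+02] f [ 1.2 -1.4  1.2] gap 8.6 -> row [0.0007, 0.0003, 0.0103, -0.0008, 0.0023, -0.0001] rows>= 0.2
```

```bash
python3 -m crank '[[[0,0.0002,0.003,0,0,0],[0,0.0002,0.006,0,0,0],[0,0.0002,0.009,0,0,0],[0,0.0002,0.009,0,0,0]]]'
python3 - <<'E'
from h import *
import pickle
c=r.get_calibration("wrist");p,d=r.snapshot("wrist");pickle.dump((c,p,d),open("w7.pkl","wb"))
s=r.sense();print(s["tool_pos"],s["ft_force"],s["wrist_torque"],s["finger_gap"])
cv2.imwrite('pics/w7c.png',cv2.resize(p[60:300,240:400],None,fx=4,fy=2.5,interpolation=cv2.INTER_CUBIC))
for v in range(150,236,6): print(v,d[v,306:336].round().astype(int))
E
```

```text
time: 10.62
tool_pos: [573.6, -220.0, 127.8]
tcp_rot: [-179.9, 0.2, 172.6]
ft_force: [1.2, -1.4, 1.5]
finger_gap: 8.7
[ 573.55314994 -219.96697106  127.76362506] [ 0.74828476 -1.47755747  2.20613384] [-0.21286728 -0.19732126 -0.01448007] 8.805189921191253
150 [181 181 182 180 183 194 217 231 232 230 230 232 231 232 231 230 230 232
 231 230 232 232 231 231 232 231 231 230 231 230]
156 [182 182 184 182 183 194 218 232 232 233 233 232 231 232 233 232 234 232
 232 232 233 222 219 217 219 219 232   0 232 232]
162 [182 184 183 183 184 193 218 234 234 233 233 234 234 233 232 234 235 234
 233 234 234 216 199 198 198 197 198 233 233 233]
168 [184 185 184 184 185 193 217 216 216 218 217 215 217 215 217 215 216 216
 216 217   0 216 197 195 195 194 191 190 189 187]
174 [185 186 186 185 186 192 199 200 199 199 199 200 199 199 199 199 200 199
 199 200 199 198 198 197 196 196 192 192 189 189]
180 [187 187 187 187 189 187 186 187 186 185 186 185 186 186 186 185 186 185
 187 185 186 187 186 199 197 196 194 192 191 190]
186 [187 187 188 188 189 186 184 185 184 184 185 184 185 184 184 184 184 185
 185 
[... 360 characters left out ...]
184 184 184 185
 184 185 184 185 189 202 200 200 198 196 194 194]
210 [191 191 192 192 192 176 175 174 174 174 174 175 174 175 174 174 174 175
 175 174 174 175 175 203 201 201 199 199 196 195]
216 [192 192 193 194 169 166 166 165 167 167 167 167 166 166 166 164 167 167
 165 167 166 165 167 169 204 202 201 198 197 196]
222 [193 195 195 194 159 158 158 157 158 158 156 157 158 158 157 157 158 157
 158 157 158 157 159 158 204 203 201 200 198 197]
228 [195 195 194 153 151 150 150 150 150 150 150 150 150 150 149 149 150 151
 150 149 151 149 152 151 154 203 201 200 199 197]
234 [196 196 196 146 145 146 147 147 146 146 146 145 145 147 147 146 145 146
 146 146 146 145 146 146 146 205 203 202 200 199]
```

View pics/w7c.png

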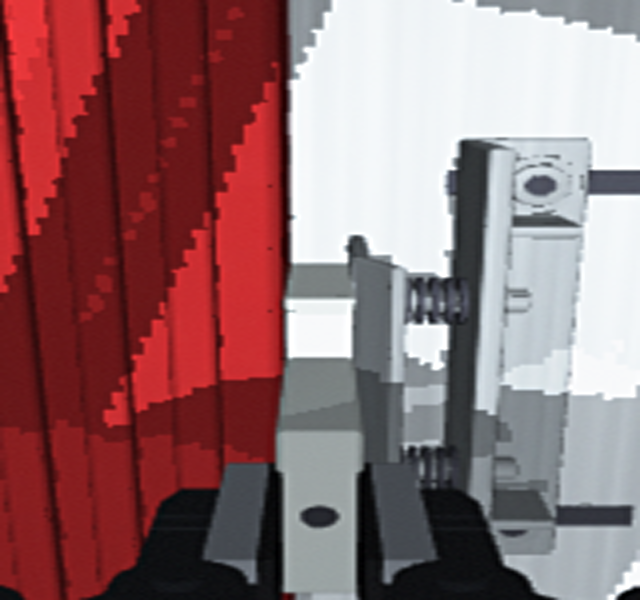

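```bash
python3 -m crank '[[[0,0,0.001,0,0,0],[0,0,0.002,0,0,0],[0,0,0.002,0,0,0]]]'; python3 -m crank '[[[0,0,0.001,0,0,0],[0,0,0.001,0,0,0]]]'
```

```text
time: 11.05
tool_pos: [573.9, -220.2, 127.4]
tcp_rot: [-179.9, 0.2, 172.6]
ft_force: [-3.7, 0.7, 10.8]
finger_gap: 8.8
time: 11.3
tool_pos: [573.9, -220.2, 127.4]
tcp_rot: [-179.9, 0.2, 172.6]
ft_force: [-2.9, 1.5, 10.1]
finger_gap: 8.4
```

```bash
python3 -m crank '[[[0,0,0,0,0,0],[0,0,0,0,0,0],[0,0,0,0,0,0]]]' 0.6; python3 -m crank '[[[0,0,-0.03,0,0,0],[0,0,-0.07,0,0,0],[0,0,-0.07,0,0,0],[0,0,-0.07,0,0,0]]]'
python3 - <<'E'
from h import *
import pickle
c=r.get_calibration("wrist");p,d=r.snapshot("wrist");pickle.dump((c,p,d),open("w8.pkl","wb"));cv2.imwrite("pics/w8.png",p)
cv2.imwrite('pics/w8c.png',cv2.resize(p[90:310,240:400],None,fx=4,fy=2.7,interpolation=cv2.INTER_CUBIC))
q,_=r.snapshot("side");cv2.imwrite("pics/s8.png",cv2.resize(q[130:310,210:430],None,fx=3.6,fy=3.3,interpolation=cv2.INTER_CUBIC))
E
```

```text
time: 11.68
tool_pos: [573.5, -220.0, 126.7]
tcp_rot: [-179.9, 0.2, 172.6]
ft_force: [0.1, 0.3, -0.3]
finger_gap: 34.6
time: 12.18
tool_pos: [573.2, -219.7, 196.3]
tcp_rot: [-179.9, 0.1, 172.6]
ft_force: [0.3, -0.1, -0.3]
finger_gap: 34.2
```

View pics/w8c.png

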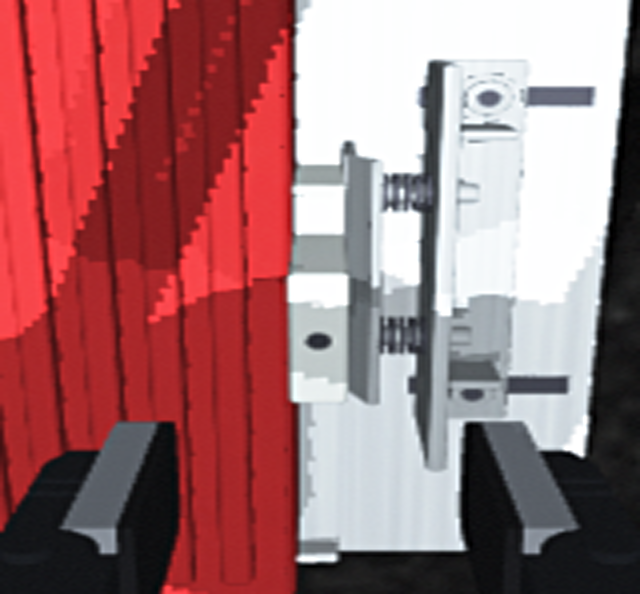

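View pics/s8.png

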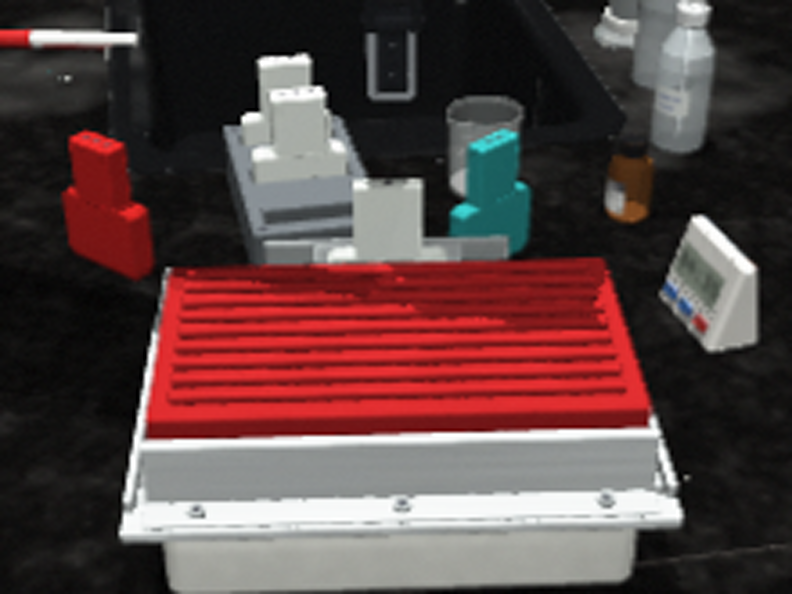

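Run:
```python
from h import *
import pickle
for n in ("w2","w8"):
    c,p,d=pickle.load(open(n+".pkl","rb"))
    a=-7.4*np.pi/180;u=np.array([np.cos(a),np.sin(a)]);nn=np.array([-np.sin(a),np.cos(a)])
    K=c["mtx"];T=c["cam_to_world"];v,uu=np.mgrid[0:400,0:640]
    ray=np.stack([(uu-K[0,2])/K[0,0],(v-K[1,2])/K[1,1],np.ones_like(uu)],-1);P=ray*d[...,None]@T[:3,:3].T+T[:3,3]
    m=P[...,0]*u[0]+P[...,1]*u[1];q=P[...,0]*nn[0]+P[...,1]*nn[1];z=P[...,2]
    lip=[];br=[];face=[];wmid=[]
    for row in range(100,300):
        ks=np.where((z[row]>109)&(z[row]<116)&(q[row]>-151+3)&(q[row]<-120)&(d[row]>0)&(P[row,:,1]>-235))[0]
        ks=[k for k in ks if p[row,k].max()-int(p[row,k].min())<50 and 300<k<345]
        if ks: lip.append((m[row,ks[-1]],*[pt(c,(ks[-1]+.5,row),112)[:2]@nn]))
        kb=[k for k in range(322,372) if 101<z[row,k]<109.0 and d[row,k]>0 and q[row,k]>-135]
        if kb: br.append((m[row,kb[0]],pt(c,(kb[0]-.5,row),106)[:2]@nn))
    lip=np.array(lip);br=np.array(br)
    print(n,"lip m range",lip[:,0].min().round(1),lip[:,0].max().round(1),"q med",np.median(lip[:,1]).round(2),"bracket m",br[:,0].min().round(1),br[:,0].max().round(1),"q",np.median(br[:,1]).round(2),"diff",(np.median(br[:,1])-np.median(lip[:,1])).round(2))
    if n=="w8":
        for lo,hi,t in ((150,165,"tab top"),(108,120,"shoulder+")):
            s=(z>lo)&(z<hi)&(uu>305)&(uu<332)&(v<260)&(v>100)&(d>0)&(p.max(2).astype(int)-p.min(2)<40)
            print(t,"z",np.median(z[s]).round(1),"m",np.percentile(m[s],[1,99]).round(1),"q",np.percentile(q[s],[2,98]).round(1),s.sum())
        s=(abs(z-62)<4)&(uu>312)&(uu<322)&(v>110)&(v<145);print("platform z",np.median(z[s]))
        s=(uu>285)&(uu<300)&(v>150)&(v<230);print("rack top z",np.median(z[s]))
        for row in (190,205,220,235): print(row,p[row,308:334,0].tolist(),d[row,308:334].round().astype(int).tolist())
```

```text
w2 lip m range 558.4 634.3 q med -132.32 bracket m 532.5 659.9 q -119.62 diff 12.7
w8 lip m range 558.5 633.7 q med -130.47 bracket m 532.6 659.9 q -134.69 diff -4.22
tab top z 158.4 m [578.8 611.8] q [-147.8 -138.4] 754
shoulder+ z 113.4 m [561.6 632.2] q [-147.9 -133.2] 391
platform z 62.59249323131917
rack top z 116.5110533812608
190 [66, 65, 57, 53, 105, 162, 169, 166, 166, 165, 166, 165, 166, 165, 165, 166, 166, 164, 133, 129, 139, 139, 136, 132, 145, 243] [259, 259, 258, 259, 218, 216, 216, 215, 215, 214, 215, 216, 217, 216, 216, 215, 215, 216, 216, 269, 268, 265, 264, 262, 259, 258]
205 [42, 43, 33, 51, 153, 201, 205, 203, 202, 201, 201, 199, 200, 198, 200, 200, 202, 203, 185, 95, 94, 114, 113, 111, 125, 175] [262, 263, 262, 264, 215, 215, 214, 213, 214, 215, 214, 214, 215, 214, 214, 215, 213, 214, 215, 272, 271, 269, 266, 266, 263, 263]
220 [40, 41, 36, 45, 128, 199, 206, 203, 204, 207, 206, 206, 205, 206, 205, 204, 203, 203, 180, 108, 113, 113, 109, 113, 145, 175] [267, 265, 266, 267, 219, 217, 217, 216, 217, 217, 217, 217, 218, 217, 217, 217, 217, 217, 217, 276, 275, 273, 272, 268, 267, 266]
235 [42, 42, 37, 39, 127, 245, 245, 240, 240, 240, 239, 240, 240, 239, 239, 239, 240, 239, 207, 177, 125, 107, 107, 115, 165, 167] [269, 270, 269, 270, 221, 219, 221, 219, 221, 220, 221, 222, 221, 222, 220, 220, 220, 219, 221, 281, 279, 277, 274, 273, 270, 271]
```

Run:
```python
from h import *
import pickle
nn=np.array([np.sin(np.radians(7.4)),np.cos(np.radians(7.4))])
for n in ("w2","w8"):
    c,p,d=pickle.load(open(n+".pkl","rb"))
    print(n)
    for row in (168,176,184,200):
        print(row,[(k,int(p[row,k,0]),int(d[row,k]),round(float(pt(c,(k,row),depth=d[row,k])[2]))) for k in range(318,354)])
```

```text
w2
168 [(318, 197, 249, 111), (319, 236, 248, 112), (320, 229, 249, 111), (321, 251, 300, 62), (322, 255, 298, 63), (323, 255, 298, 63), (324, 255, 299, 62), (325, 255, 300, 61), (326, 255, 298, 63), (327, 255, 298, 63), (328, 255, 298, 63), (329, 255, 299, 62), (330, 255, 299, 62), (331, 255, 298, 63), (332, 255, 298, 63), (333, 255, 299, 62), (334, 247, 299, 62), (335, 82, 291, 70), (336, 52, 273, 87), (337, 103, 257, 103), (338, 254, 254, 106), (339, 249, 254, 107), (340, 244, 254, 106), (341, 241, 253, 107), (342, 222, 254, 106), (343, 246, 295, 66), (344, 244, 294, 67), (345, 240, 293, 68), (346, 240, 295, 66), (347, 242, 295, 66), (348, 243, 295, 66), (349, 241, 295, 66), (350, 239, 294, 67), (351, 240, 294, 67), (352, 241, 295, 66), (353, 241, 292, 69)]
176 [(318, 205, 249, 113), (319, 234, 250, 112), (320, 233, 251, 112), (321, 255, 302, 62), (322, 255, 301, 62), (323, 254, 300, 63), (324, 254, 301, 63), (325, 254, 301, 63), (326, 254, 302, 62), (327, 254, 300, 63), (328, 254, 301, 62), (329, 254, 300, 63), (330, 254, 301, 63), (331, 254, 301, 63), (332, 255, 301, 62), (333, 
[... 4393 characters left out ...]
 255, 213, 158), (322, 255, 213, 158), (323, 255, 213, 158), (324, 255, 213, 158), (325, 255, 213, 158), (326, 255, 213, 158), (327, 127, 271, 102), (328, 87, 270, 104), (329, 99, 266, 107), (330, 101, 266, 107), (331, 98, 262, 111), (332, 100, 262, 111), (333, 135, 262, 111), (334, 133, 262, 112), (335, 159, 314, 62), (336, 183, 313, 62), (337, 183, 312, 63), (338, 183, 314, 62), (339, 183, 313, 63), (340, 180, 314, 62), (341, 181, 313, 62), (342, 190, 313, 63), (343, 191, 314, 62), (344, 132, 311, 65), (345, 70, 299, 76), (346, 69, 288, 86), (347, 63, 278, 96), (348, 132, 267, 106), (349, 255, 267, 106), (350, 255, 267, 106), (351, 254, 267, 107), (352, 247, 266, 107), (353, 225, 309, 67)]
```

```bash
python3 -m crank '[[[0.03,0.03,-0.05,0,0,0],[0.06,0.06,-0.08,0,0,0],[0.06,0.06,-0.08,0,0,0],[0.06,0.06,-0.08,0,0,0]]]'
python3 - <<'E'
from h import *
p,d=r.snapshot("top");a=cv2.imread("pics/top0.png")
cv2.imwrite("pics/top9.png",cv2.resize(np.hstack([a[120:300,225:450],p[120:300,225:450]]),None,fx=1.75,fy=2.5,interpolation=cv2.INTER_CUBIC))
q,_=r.snapshot("side");cv2.imwrite("pics/s9.png",cv2.resize(q[130:310,210:430],None,fx=3.6,fy=3.3,interpolation=cv2.INTER_CUBIC))
E
```

```text
time: 12.78
tool_pos: [520.4, -152.2, 273.6]
tcp_rot: [-180.0, -0.1, 172.6]
ft_force: [-0.0, 0.4, -0.1]
finger_gap: 34.3
```

View pics/top9.png

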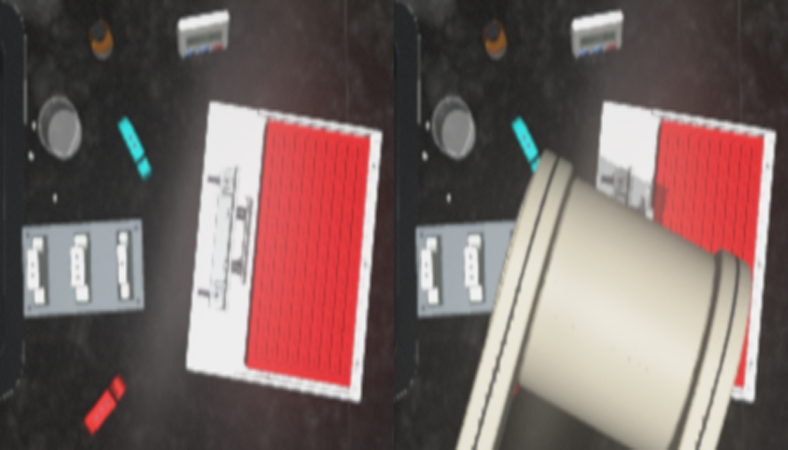

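View pics/s9.png

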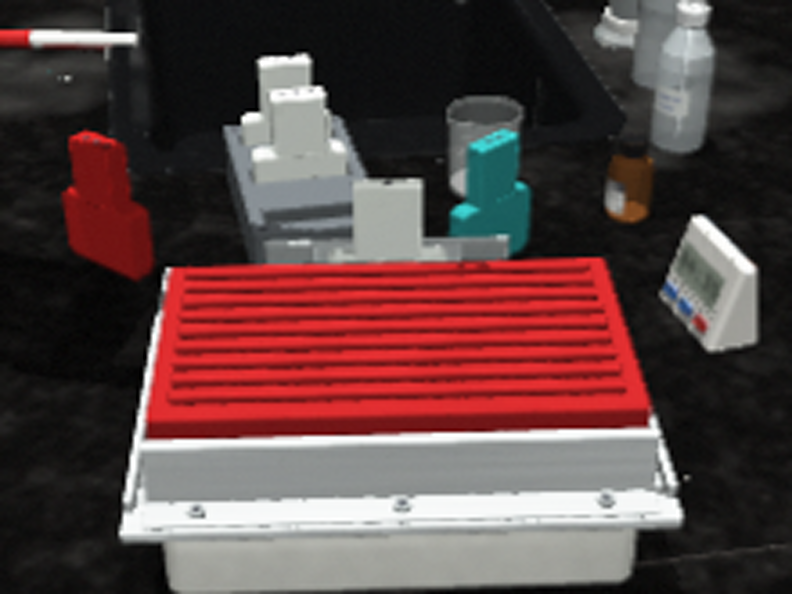

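The side view shows the thin block, with its one mark, upright behind the rack at crop (388,220). The mid and thick blocks are still in the stand, and the rack, timer, beaker and bottle are where they were. I'm handing in.

```bash
python3 -c "
from bench import r
print(r.hand_in())"
```

```text
the job is handed in; nothing more can be done
None
```

The thin spacer (10 mm, one mark) is packed in the gap and released. I handed the job in at about 13 s; no verdict is reported.

I measured the gap from the wrist camera at about 8.5–8.8 mm, so I tried the thin block first. It went in without forcing: about 2 N on the way down and 10 N when it touched the platform. I did not try the other two blocks, because the thin one fitted snugly.

**Last checks**
- **Plate pressed back:** comparing wrist pictures from before and after, the clamp plate has moved back about 1.5 mm. A loose block would not have moved it.
- **Fully down:** the block's top measured 95.8 mm above the platform against 95 mm nominal. The arm height at contact matched a seated foot.
- **Centred and against the rack:** the block is within about 1 mm of the plate's middle. It looks flush with the rack to within about 0.4 mm, as far as the camera can tell.
- **Everything else:** the two unused blocks are still in their slots. The rack, timer, beaker, bottle and the two coloured look-alikes show no movement.

**What disagreed or was hidden**
- The wrist camera's sideways readings were 1–2 mm off the arm's own position, so I aligned the block by comparing it with the rack and plate in the same picture.
- One automatic reading of the bracket edge was plainly wrong, and I redid it by hand.
- The arm hid part of the last top view, so the side view covers the final check there.

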